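# Start up the sanding corner

### The arm

A 6-joint arm with a two-finger parallel gripper is mounted at the origin on the work surface. World frame = base frame: x ahead of the robot, y to its left, z up, the work surface at z = 0. Lengths are in mm, angles in rad, forces in N, time in s.
With the tool pointing down it reaches from about 275 to 750 mm from the base axis. Payload 10.2 kg.
Tool frame: the origin (TCP) lies midway between the tips of the shut fingers; the grasp point (between the pads) lies 19 mm behind it; z points along the fingers, y is the line along which they close (so a half turn about z gives the same grasp; the last joint's range is limited). The gripper opens to 85 mm and grips with 20 to 120 N. Pads are 22 mm wide; open, the fingers measure 114 mm over their backs; the gripper's body (76 mm by 85 mm) begins 54 mm behind the grasp point. The pads swing forward as they close: fully open they stand 13 mm farther back than shut.
Start: joints at [-1.388, 0.313, 1.498, -0, 1.331, -0.223], TCP at [207.234, -482.375, 231.294] pointing down, gripper open.
Joint ranges: [-2.94, 2.94], [-0.97, 2.17], [0.19, 2.56], [-1.23, 4.37], [0.02, 3.11], [-2.88, 2.88]. Speed limits (rad/s): [2.39, 2.39, 3.01, 3.14, 3.14, 3.14].

### API

Orientations are given as a unit quaternion [w, x, y, z].
In Python, from rig import ctrl, capture, camera_info gives the robot as it stands.
- The arm moves only by the tool apply_moves, never from a script. Its argument "targets" is a list of rows, each a list of 3 entries, a list of its own where there are three numbers: the finger opening in mm, from 0 to 85.4, then the shift along the world's x, y, z in mm, then the turn, a rotation vector about the world's x, y, z in degrees. In form: [[grip, [dx, dy, dz], [rx, ry, rz]], ...]. A call has 1 to 20 rows; each row is the pose to reach, as a shift and turn from the pose commanded when the call began; what a row does not reach only later rows make up. A row lasts 1/10 s, in which the tool goes at most 50 mm and 8.59 degrees, less where a joint would pass 70% of its speed; a pose out of reach is approached as far as the arm can. A call with a gripper value outside its range is refused whole. The fingers move at their own pace and stop on an object; "squeeze" is the grip in N (left out, the last holds). Time passes only in rows, so rows that repeat a pose let the fingers close. It gives the time, the measured TCP pose, the force, the opening and the grip force at its end, in the units of the state.
- ctrl.sense(): the state, without advancing time (a new reading comes with each control period).
- capture(name): name is "side" or "top" or "wrist"; returns (picture, depth): 400x640x3 uint8, blue, green, red; 400x640 float32, mm along the optical axis (not along the pixel's ray), 0 where there is no reading.
- camera_info(name): a dict with "vfov" (degrees; the focal length in pixels is half the picture's height over the tangent of half this angle, whatever the lens; pixels are square), "cx", "cy" (the principal point, pixels), "extrinsics" (4x4, takes a point from camera to world coordinates). Camera axes: x right, y down, z forward; pixel columns grow to the right and rows downward; lengths in mm; the calibration is good to about 2 mm. The wrist camera is an equidistant fisheye: a pixel r from the principal point sees the ray r / f radians off the axis. A picture is of the moment at which its call begins: read the wrist's pose just before it. camera_info takes no time and is no camera call; for the wrist camera it gives the pose at the moment of the call.
- ctrl.finish_job(): hands the job in; it is judged then, once.
The state is a dict: "time_s": time; "joints": joint angles; "dq": joint speeds; "tau": joint torques, N m; "eef_pos": TCP position; "ee_rot": TCP orientation; "force": force on the tool from outside, world axes, zero at the start; "wrist_torque": the same for the moment, N m; "grip_width": opening from 0.0 (shut) to 1.0 (fully open); "grip_force": force on a finger pad.
Only numpy, scipy, OpenCV 4.12 (cv2) and the standard library are available. Lean on these libraries where they do the work, as an engineer would, in place of code of your own. Each camera call takes 0.05 s, during which the arm holds its last target. There are 200 camera calls.

### The job

Get the sanding corner of the bench running by pressing its controls with the closed fingertips: first switch on the lamp at the rocker on its foot, then the dust extractor at the rocker on its sloping panel, and only then press in the disc sander's start button, the small flat-topped one, for a moment; leave the mushroom-shaped stop button alone. Only press: nothing is to be picked up or shoved, the lamp stays standing where it is, and the things lying about stay where they are.

Things in the scene. Friction and masses are not known exactly. Their poses are not given: they have to be found in the camera images.
- lamp: Loose desk lamp (1.4 to 2.1 kg): dark steel foot 190 x 160 x 22 mm (its x -45 to +145 mm, y +-80 mm), an upright stem at its far left corner (x = 125, y = 55) and a round head 110 mm across over x = 150, y = 90, z 275 to 330 mm. Origin on the bench under its rocker's pivot; x away from the operator, y left, z up.
- lamp_switch (a joint): Grey rocker 37 x 22 mm in a black frame: 0 = off, 0.36 rad = fully on, stays as left. Off: its 'on' half stands up 0.36 rad (outer end 6.5 mm high), the other lies flush; on: the reverse. Pressing the raised half takes 2 to 4 N. On the lamp's foot; the 'on' half is the one nearer the operator.
- lamp_switch_on (a point): Fixed point 10 mm from the rocker's pivot, mid 'on' half, at the height of that half once switched on, 4 mm over the mounting surface; while off the half's surface stands 3.8 mm above it. x: from pivot to the 'on' end, y across, z out of the mounting surface (press along -z). Here z is up and x points to the lamp's -x.
- extractor: Fixed dust extractor, pale box 200 deep x 190 wide x 190 mm high (its x -50 to +150 mm), slatted filter in front, handle on top (x = 125, z to 219 mm). Sloping panel at the top front edge: rocker in its middle (x = -10, z = 167 mm), a fixed dial 34 mm across, 14 mm high, 55 mm to the right. Origin on the bench; x away from the operator, y left, z up.
- fan_switch (a joint): Grey rocker 37 x 22 mm in a black frame: 0 = off, 0.36 rad = fully on, stays as left. Off: its 'on' half stands up 0.36 rad (outer end 6.5 mm high), the other lies flush; on: the reverse. Pressing the raised half takes 2 to 4 N. On the extractor's panel; the 'on' half is the upper one.
- fan_switch_on (a point): Fixed point 10 mm from the rocker's pivot, mid 'on' half, at the height of that half once switched on, 4 mm over the mounting surface; while off the half's surface stands 3.8 mm above it. x: from pivot to the 'on' end, y across, z out of the mounting surface (press along -z). Here z leans 0.512 rad from vertical to the operator, x points up the slope.
- sander: Fixed disc sander: 150 mm disc behind a level work table (x 66 to 134, y +-92, top z = 125 mm), motor behind (x to 277, z to 217 mm). In front, low, a sloping switch panel 84 x 130 mm, centre x = 0, z = 48 mm, its normal 0.30 rad from vertical towards the operator. Origin on the bench under the panel's centre; x away from the operator, y left, z up.
- start_button (a joint): Start button, black, round, 22 mm across, flat top 10 mm above the panel, left (y = +28 mm) on the sander's panel. Metres pressed in: 0 out, 0.005 fully in; springs back; about 5 N presses it fully in.
- start_button_top (a point): Centre of the start button's top; moves with it. z straight out of the panel (press along -z), x up the slope, y left.
- stop_button (a joint): Stop button, black mushroom head 38 mm across, top 27.5 mm above the panel, 56 mm to the right of the start button. Metres pressed in, 0 out to 0.005; springs back. Not to be pressed.
- stop_button_top (a point): Centre of the stop button's top; axes as for the start button.
- blank: Bystander: bamboo blank 26 x 110 x 9 mm lying on the sander's work table. Loose; leave it alone. Origin at the centre of its underside.
- tin: Bystander: round tin 52 mm across, 38 mm high, on top of the extractor. Loose; leave it alone. Origin at the centre of its underside.
- block: Bystander: cork-soled sanding block 75 x 38 x 30 mm, on the bench at the lamp's left side. Loose; leave it alone. Origin at the centre of its underside.
- brush: Bystander: bench brush 160 mm long, 42 mm wide, 20 mm high, on the bench at the lamp's right side. Loose; leave it alone. Origin at the centre of its underside.
- glue: Bystander: glue bottle 52 mm across, 110 mm high, on the bench in front of the machines. Loose; leave it alone. Origin at the centre of its underside.
- teacup: Bystander: tea cup 72 mm across, 70 mm high, on the bench in front of the machines. Loose; leave it alone. Origin at the centre of its underside.
- knife: Bystander: marking knife 180 mm long, 12 mm high, on the bench in front of the machines. Loose; leave it alone. Origin at the centre of its underside.

How it is judged (in metres and radians):
On the way, in this order (a step that is already met when the one before it is completed fails the run):
1. the lamp is switched on (value of joint lamp_switch above 0.25 rad), for 0.2 s.
2. then the dust extractor is switched on (value of joint fan_switch above 0.25 rad), for 0.2 s.
3. then the sander's start button is pressed in (3 mm or more of its 5 mm) (value of joint start_button above 0.003 m), for 0.1 s.
At the end, for the whole second after the job is handed in: Lamp rocker and extractor rocker both on (over 0.25 of 0.36 rad), the start button pressed once they were on and now sprung back out, the stop button untouched, the lamp standing at rest within 25 mm of its place, and every bystander within 20 mm of its place and not tipped over (value of joint each of lamp_switch, fan_switch above 0.25 rad and value of joint each of start_button, stop_button below 0.001 m and not (distance of lamp from where it was at the start of the episode above 0.025 m or height (world z) of lamp above 0.008 m or angle between lamp's own z axis and vertical above 0.08 rad) and not (distance of any of blank, tin, block, brush, glue, teacup, knife from where it was at the start of the episode above 0.02 m or angle between any of tin, glue, teacup, block's own z axis and vertical above 0.3 rad) and linear speed of lamp below 0.02 m/s).
It fails at once if the stop button was pressed in by more than 2 mm (value of joint stop_button above 0.002 m).
It fails at once if the extractor was switched on before the lamp (value of joint fan_switch above 0.25 rad and value of joint lamp_switch below 0.18 rad).
It fails at once if the sander was started without lamp and extractor running (value of joint start_button above 0.003 m and value of joint any of lamp_switch, fan_switch below 0.18 rad).
It fails at once if the lamp was lifted (8 mm), tilted (0.08 rad) or shoved (25 mm) (distance of lamp from where it was at the start of the episode above 0.025 m or height (world z) of lamp above 0.008 m or angle between lamp's own z axis and vertical above 0.08 rad).
It fails at once if a bystander was lifted or moved by more than 20 mm, or tipped over (distance of any of blank, tin, block, brush, glue, teacup, knife from where it was at the start of the episode above 0.02 m or angle between any of tin, glue, teacup, block's own z axis and vertical above 0.3 rad).
It also fails if it takes over 70 s, if anything falls off the work surface, if the arm or the gripper's body presses on something with over 40 N, if the wrist force passes 120 N, or if a joint passes its speed limit or range.

## Working session

There is one attempt and no reset: what is moved stays moved. The work goes in short steps, Python scripts to look and compute and a tool call to move; the robot and the scene stay as the last step left them, time stands still between calls to the robot, and variables do not carry over. Pictures are saved under pics/ and viewed, at most 10 in all, crops included, and the job is handed in when it is done.

Besides the shell and the picture viewer there is one more tool, called after "Request:" in YAML: its name, and indented under it one key for each argument. apply_moves: Moves the arm, as the interface text tells. Its arguments: {"type":"object","properties":{"targets":{"type":"array","items":{"type":"array"}},"squeeze":{"type":"number"}},"required":["targets"]}

```bash
mkdir -p pics; cat > h.py <<'E'
import numpy as np, cv2
from rig import ctrl, capture, camera_info
def cloud(name,d,info):
    f=d.shape[0]/2/np.tan(np.radians(info['vfov']/2))
    v,u=np.mgrid[:d.shape[0],:d.shape[1]].astype(float)
    P=np.stack([(u-info['cx'])/f*d,(v-info['cy'])/f*d,d],-1)
    E=np.array(info['extrinsics']); W=P@E[:3,:3].T+E[:3,3]
    W[d<=0]=np.nan
    return W
E
python3 - <<'E'
from h import *
for n in ['top','side']:
    i=camera_info(n); im,d=capture(n)
    cv2.imwrite(f'pics/{n}0.png',im); np.save(n+'.npy',cloud(n,d,i)); cv2.imwrite(n+'_im.png',im)
    print(n,np.round(np.array(i['extrinsics']),3).tolist(),i['vfov'])
s=ctrl.sense();print(s)
E
```

```text
top [[-0.019, -0.993, 0.12, 375.124], [-1.0, 0.019, -0.001, 17.872], [-0.002, -0.12, -0.993, 1326.475], [0.0, 0.0, 0.0, 1.0]] 50.166807007320386
side [[-0.776, -0.359, 0.519, -143.314], [-0.631, 0.461, -0.624, 797.741], [-0.016, -0.811, -0.584, 878.421], [0.0, 0.0, 0.0, 1.0]] 55.082911639525676
{'time_s': 0.1, 'joints': array([-1.38841529e+00,  3.13384581e-01,  1.49837675e+00, -6.70807350e-06,
        1.33099597e+00, -2.23409124e-01]), 'dq': array([-0.00048195, -0.00044997, -0.00265627, -0.00112192, -0.0016909 ,
        0.00057718]), 'tau': array([ 2.23590236e-03, -4.12898827e+01, -2.60141319e+01, -1.90261126e-04,
        3.10363692e-03,  7.88617513e-06]), 'eef_pos': array([ 207.18013303, -482.13513903,  230.79125986]), 'ee_rot': array([-5.82266289e-04,  9.79486981e-01,  2.01506614e-01,  8.68802827e-06]), 'force': array([-0.4939514 ,  0.13044644, -0.26123959]), 'wrist_torque': array([-0.03670739,  0.01218425, -0.01554333]), 'grip_force': 0.0, 'grip_width': 0.9981435129419528}
```

View pics/top0.png

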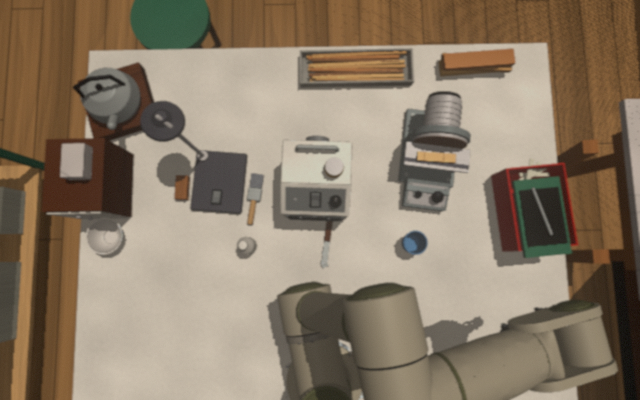

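View pics/side0.png

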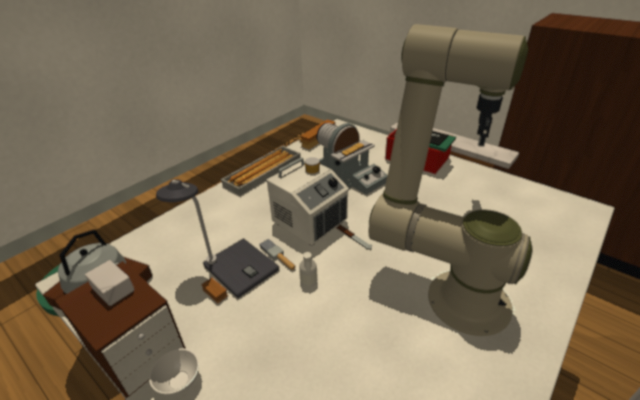

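The top view shows the lamp foot with its rocker near (217,197), the extractor rocker near (315,199), and the start and stop buttons near (420,196) and (437,196). The glue, knife and cup lie in front. Next I'll take a zoomed crop with coordinates.

```bash
python3 - <<'E'
from h import *
im=cv2.imread('top_im.png')
c=cv2.resize(im[90:260,165:470],None,fx=2.6,fy=2.6,interpolation=cv2.INTER_CUBIC)
cv2.imwrite('pics/crop.png',c)
W=np.load('top.npy')
def rect(name,m):
    m=cv2.morphologyEx(m.astype(np.uint8),cv2.MORPH_OPEN,np.ones((3,3)))
    n,l,s,cc=cv2.connectedComponentsWithStats(m)
    k=1+np.argmax(s[1:,4]); P=W[l==k]
    P=P[~np.isnan(P).any(1)]
    r=cv2.minAreaRect(P[:,:2].astype(np.float32)); print(name,s[k],r,np.round(cv2.boxPoints(r)).tolist(),'z',np.median(P[:,2]))
v,u=np.mgrid[:400,:640]
z=W[...,2]
rect('foot',(z>12)&(z<32)&(u>190)&(u<250)&(v>145)&(v<220)&(im.max(2)<110))
rect('extr',(z>180)&(z<198)&(u>270)&(u<360)&(v>130)&(v<215))
rect('table',(z>115)&(z<130)&(u>390)&(u<480)&(v>140)&(v<180))
rect('panel',(z>25)&(z<80)&(u>395)&(u<460)&(v>170)&(v<218))
for n,(a,b) in dict(lampsw=(217,197),fan=(315,199),dial=(335,201),start=(420,196),stop=(437,196)).items():
    print(n,np.round(W[b-3:b+4:3,a-3:a+4:3],0).tolist())
E
```

```text
foot [ 191  152   56   62 2869] ((604.2996826171875, 314.35235595703125), (158.31503295898438, 187.0756378173828), 84.49297332763672) [[504.0, 245.0], [690.0, 227.0], [705.0, 384.0], [519.0, 402.0]] z 22.703130640613836
extr [ 281  140   71   52 2941] ((614.8602294921875, 11.678207397460938), (189.86793518066406, 139.20846557617188), 87.29524230957031) [[541.0, -80.0], [680.0, -86.0], [689.0, 103.0], [550.0, 110.0]] z 190.30231838575992
table [ 404  142   67   31 1127] ((646.9256591796875, -335.94854736328125), (185.9615020751953, 72.03312683105469), 81.59339141845703) [[598.0, -423.0], [669.0, -433.0], [696.0, -249.0], [625.0, -239.0]] z 125.54351766741115
panel [ 404  172   47   39 1299] ((560.7400512695312, -321.10528564453125), (134.37388610839844, 105.45662689208984), 81.46295928955078) [[499.0, -380.0], [603.0, -395.0], [623.0, -262.0], [519.0, -247.0]] z 52.659641793810806
lampsw [[[565.0, 327.0, 25.0], [564.0, 318.0, 24.0], [564.0, 309.0, 26.0]], [[555.0, 326.0, 29.0], [555.0, 317.0, 28.0], [555.0, 309.0, 24.0]], [[545.0, 326.0, 30.0], [545.0, 317.0, 30.0], [546.0, 309.0, 25.
[... 168 characters left out ...]
516.0, 17.0, 169.0], [516.0, 9.0, 169.0]]]
dial [[[524.0, -29.0, 188.0], [524.0, -37.0, 184.0], [524.0, -45.0, 186.0]], [[517.0, -29.0, 182.0], [517.0, -37.0, 180.0], [516.0, -45.0, 181.0]], [[509.0, -29.0, 181.0], [509.0, -37.0, 177.0], [509.0, -45.0, 175.0]]]
start [[[552.0, -290.0, 53.0], [552.0, -299.0, 54.0], [552.0, -309.0, 52.0]], [[543.0, -289.0, 54.0], [542.0, -297.0, 59.0], [543.0, -309.0, 49.0]], [[535.0, -291.0, 44.0], [535.0, -300.0, 46.0], [534.0, -309.0, 45.0]]]
stop [[[549.0, -336.0, 71.0], [548.0, -344.0, 74.0], [547.0, -352.0, 78.0]], [[540.0, -336.0, 72.0], [540.0, -345.0, 68.0], [539.0, -352.0, 75.0]], [[530.0, -335.0, 73.0], [531.0, -345.0, 69.0], [530.0, -353.0, 71.0]]]
```

View pics/crop.png

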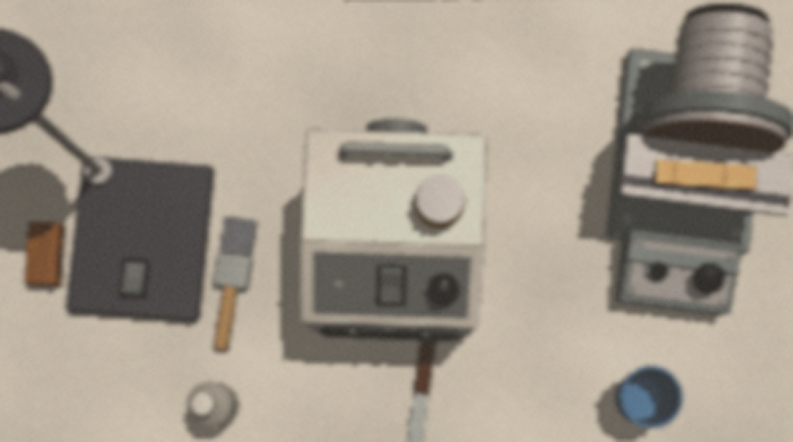

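The crop shows the lamp rocker at crop (133,278), the extractor rocker at (391,285), the start button at (657,271), the stop button at (708,278) and the tin at (440,200). The reconstructed frames agree with these pixels. I'll check the panel planes and compute the poses.

```bash
cat > geo.py <<'E'
import numpy as np
from scipy.spatial.transform import Rotation as R
D=np.degrees
F={'lamp':((554.5,319.2),-5.5),'ext':((534.7,15.8),-2.7),'san':((548,-321.1),-8.5)}
def frame(n): (x,y),a=F[n]; return np.array([x,y,0.]),R.from_euler('z',a,degrees=True)
# name: frame, mount point, tilt, offset in point frame (up-slope u, y, n)
T={'lamp':('lamp',[0,0,22],0,[-12,0,4]),'fan':('ext',[-10,0,167],.512,[12,0,4]),'start':('san',[0,28,48],.30,[0,0,10])}
def target(n):
    f,m,t,o=T[n]; p,q=frame(f); S=R.from_rotvec([0,-t,0])
    return p+q.apply(np.array(m)+S.apply(o)), q*S*R.from_quat([1,0,0,0]), (q*S).apply([0,0,1])
E
python3 - <<'E'
from h import *; from geo import *
W=np.load('top.npy').reshape(-1,3); W=W[~np.isnan(W).any(1)]
for n,t,c,h in [('ext',.512,[-10,0,167],(18,80)),('san',.30,[0,0,48],(35,58)),('lamp',0,[50,0,22],(80,70))]:
    p,q=frame(n); S=R.from_rotvec([0,-t,0])
    L=S.inv().apply(q.inv().apply(W-p)-c)
    m=(abs(L[:,0])<h[0])&(abs(L[:,1])<h[1])&(abs(L[:,2])<6)
    if n=='ext': m&=(L[:,1]>18)
    if n=='san': m&=(abs(abs(L[:,1])-28)>22)|(abs(L[:,0])>26)
    A=np.c_[L[m][:,:2],np.ones(m.sum())]; k=np.linalg.lstsq(A,L[m][:,2],rcond=None)[0]; print(n,m.sum(),k)
    for nm,lo,hi,y0 in [('start',7,14,28),('stop',17,34,-28)] if n=='san' else []:
        b=(L[:,2]>lo)&(L[:,2]<hi)&(abs(L[:,1]-y0)<22)&(abs(L[:,0])<24); print(nm,b.sum(),L[b].mean(0),L[b].min(0),L[b].max(0))
    if n=='ext':
        b=(L[:,2]>6)&(abs(L[:,1]+55)<25)&(abs(L[:,0])<25);print('dial',L[b].mean(0)); 
        b=(L[:,2]>3)&(abs(L[:,1])<18)&(abs(L[:,0])<25);print('rock',b.sum(),L[b].mean(0),L[b].min(0),L[b].max(0))
s=ctrl.sense(); w=s['ee_rot']; q0=R.from_quat([*w[1:],w[0]])
for n in T:
    P,Q,z=target(n); print(n,P.round(1),'above40',(P+40*z-s['eef_pos']).round(1),D((Q*q0.inv()).as_rotvec()).round(1),z.round(3))
E
```

```text
ext 263 [0.01178031 0.00256629 1.49725611]
dial [  2.089017   -65.61546386 442.80678727]
rock 132 [ 2.87961557 -0.23493998  6.3521734 ] [-23.94770686 -17.98142889   3.00765644] [24.96292071 17.44818582 13.59060961]
san 356 [ 0.00181906 -0.00309317  1.41341147]
start 48 [ 2.13135137 26.98978045 10.04317615] [-13.88692969   6.34651224   7.23520987] [18.05787064 48.92502137 13.81575213]
stop 117 [  0.64404956 -26.08388305  25.62367437] [-17.37525709 -43.62022842  17.11011799] [17.24725002 -9.78494037 32.67621741]
lamp 2149 [-2.07699598e-03  6.93261066e-04  7.32187827e-01]
lamp [542.6 320.4  26. ] above40 [ 335.4  802.5 -164.8] [ -0.1   0.  -28.8] [0. 0. 1.]
fan [533.2  15.9 176.4] above40 [306.4 498.9 -19.6] [  5.2 -29.1 -25.4] [-0.489  0.023  0.872]
start [ 549.2 -293.    57.6] above40 [ 330.3  190.9 -135. ] [  2.2 -17.3 -31.5] [-0.292  0.044  0.955]
```

Request:
apply_moves:
  targets:
    - [0,[0,0,50],[0,0,0]]
    - [0,[20,40,80],[0,0,-5]]
    - [0,[60,80,80],[0,0,-10]]
    - [0,[100,120,80],[0,0,-15]]
    - [0,[140,160,80],[0,0,-20]]
    - [0,[170,200,80],[0,0,-25]]
    - [0,[190,245,80],[0,0,-28.8]]
    - [0,[210,290,80],[0,0,-28.8]]
    - [0,[230,335,80],[0,0,-28.8]]
    - [0,[245,380,80],[0,0,-28.8]]
    - [0,[260,425,80],[0,0,-28.8]]
    - [0,[275,470,80],[0,0,-28.8]]
    - [0,[290,515,80],[0,0,-28.8]]
    - [0,[300,560,80],[0,0,-28.8]]
    - [0,[310,605,80],[0,0,-28.8]]
    - [0,[320,650,80],[0,0,-28.8]]
    - [0,[330,695,80],[0,0,-28.8]]
    - [0,[335,740,80],[0,0,-28.8]]
    - [0,[335,780,80],[0,0,-28.8]]
    - [0,[335,802,80],[0,0,-28.8]]
  squeeze: 40

```text
time_s: 2.1
eef_pos: [541.6, 322.5, 310.3]
ee_rot: [0.0, 0.999, -0.047, -0.001]
force: [0.2, -1.2, 0.0]
grip_width: -0.003
grip_force: 0.0
```

```bash
cat > rel.py <<'E'
import sys; from h import *; from geo import *
n=sys.argv[1]; s=ctrl.sense(); w=s['ee_rot']; q0=R.from_quat([*w[1:],w[0]])
P,Q,z=target(n); e=s['eef_pos']
print(s['time_s'],e.round(1),s['force'].round(1),s['grip_width'],'dP',(P-e).round(1),'rot',D((Q*q0.inv()).as_rotvec()).round(1),'z',z.round(3))
E
python3 rel.py lamp
```

```text
2.1 [541.6 322.5 310.3] [ 0.2 -1.2  0. ] -0.003311577567313867 dP [   1.    -2.2 -284.3] rot [ 0.  -0.1 -0.1] z [0. 0. 1.]
```

Request:
apply_moves:
  targets:
    - [0,[0,1,-45],[0,0,0]]
    - [0,[0,1,-90],[0,0,0]]
    - [0,[0,1,-135],[0,0,0]]
    - [0,[0,1,-180],[0,0,0]]
    - [0,[0,1,-220],[0,0,0]]
    - [0,[0,1,-250],[0,0,0]]
    - [0,[0,1,-260],[0,0,0]]
    - [0,[0,1,-260],[0,0,0]]
    - [0,[0,1,-260],[0,0,0]]

```text
time_s: 3.0
eef_pos: [543.1, 321.0, 52.9]
ee_rot: [-0.0, 0.999, -0.048, 0.001]
force: [-0.5, 0.1, 0.1]
grip_width: -0.002
grip_force: 0.0
```

```bash
python3 rel.py lamp; python3 - <<'E'
from h import *
im,d=capture('wrist'); cv2.imwrite('pics/w1.png',im)
E
```

```text
3.0 [543.1 321.   52.9] [-0.5  0.1  0.1] -0.0017952567850414527 dP [ -0.5  -0.6 -26.9] rot [-0.   0.1  0. ] z [0. 0. 1.]
```

View pics/w1.png

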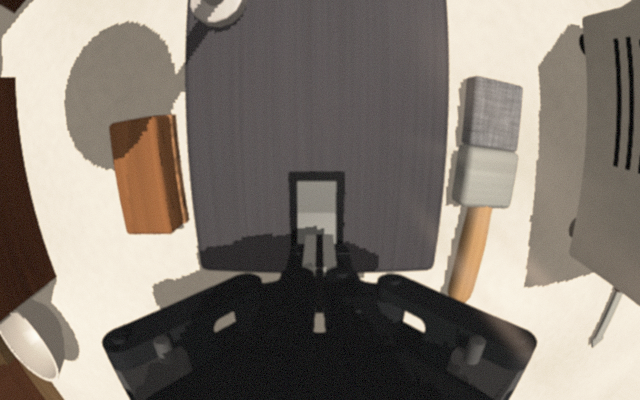

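The closed fingertips (about (318,240)) sit centred across the rocker, over its near half. Now I'll press.

Request:
apply_moves:
  targets:
    - [0,[0,0,-10],[0,0,0]]
    - [0,[0,0,-18],[0,0,0]]
    - [0,[0,0,-21],[0,0,0]]
    - [0,[0,0,-23],[0,0,0]]
    - [0,[0,0,-25],[0,0,0]]
    - [0,[0,0,-26],[0,0,0]]
    - [0,[0,0,-26],[0,0,0]]
    - [0,[0,0,-26],[0,0,0]]

```text
time_s: 3.85
eef_pos: [542.2, 320.7, 26.0]
ee_rot: [-0.0, 0.999, -0.048, 0.0]
force: [-4.2, -0.4, 7.3]
grip_width: -0.0
grip_force: 3.5
```

Request:
apply_moves:
  targets:
    - [0,[0,0,-1],[0,0,0]]
    - [0,[0,0,-1],[0,0,0]]
    - [0,[0,0,10],[0,0,0]]
    - [0,[0,0,40],[0,0,0]]
    - [0,[-10,0,80],[0,0,0]]
    - [0,[-20,0,110],[0,0,0]]
    - [0,[-20,0,110],[0,0,0]]
    - [0,[-20,0,110],[0,0,0]]

```text
time_s: 4.65
eef_pos: [522.5, 320.6, 135.7]
ee_rot: [-0.0, 0.999, -0.048, 0.001]
force: [-0.5, 0.4, -0.1]
grip_width: -0.001
grip_force: 0.0
```

```bash
python3 rel.py fan; python3 - <<'E'
from h import *
im,d=capture('wrist'); cv2.imwrite('pics/w2.png',cv2.resize(im[100:260,220:420],None,fx=3,fy=3))
i=camera_info('top');im,d=capture('top');W=cloud('top',d,i)
from geo import *
p,q=frame('lamp');L=q.inv().apply(W.reshape(-1,3)-p).reshape(W.shape)
o=np.load('top.npy');L0=q.inv().apply(o.reshape(-1,3)-p).reshape(W.shape)
for l in (L0,L):
    for a in (-14,-8,8,14):
        m=(abs(l[...,0]-a)<3)&(abs(l[...,1])<7); print(a,m.sum(),np.nanmean(l[m][:,2]).round(1) if m.sum() else 0)
E
```

```text
4.65 [522.5 320.6 135.7] [-0.5  0.4 -0.1] -0.0007189796719897446 dP [  10.7 -304.8   40.6] rot [ -2.1 -29.2   2.8] z [-0.489  0.023  0.872]
-14 9 32.3
-8 10 29.7
8 10 25.4
14 10 26.1
-14 16 429.3
-8 16 427.1
8 15 182.7
14 12 92.9
```

View pics/w2.png

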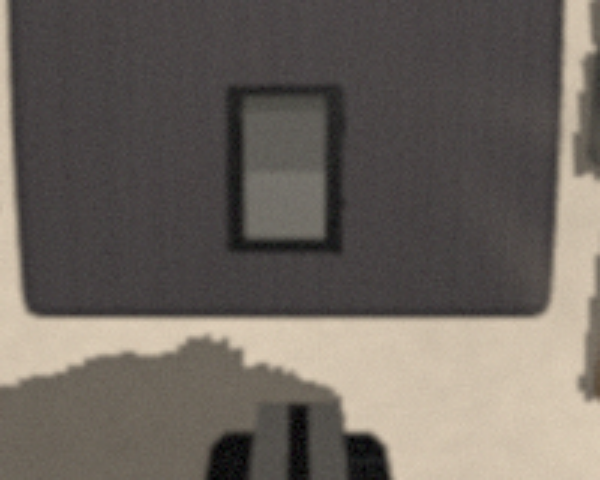

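The fingertips are clear below, and the rocker shows no raised near half. I'll confirm it by depth once the arm is out of the way, at the fan standoff.

Request:
apply_moves:
  targets:
    - [0,[-10,0,45],[0,0,0]]
    - [0,[-20,0,90],[0,0,0]]
    - [0,[-30,-20,130],[0,0,0]]
    - [0,[-30,-60,140],[0,-5,0]]
    - [0,[-30,-100,140],[0,-10,0]]
    - [0,[-30,-145,140],[-1,-15,1]]
    - [0,[-30,-190,140],[-1.5,-20,2]]
    - [0,[-25,-235,135],[-2,-25,2.5]]
    - [0,[-20,-275,120],[-2.1,-29.2,2.8]]
    - [0,[-18,-303,100],[-2.1,-29.2,2.8]]
    - [0,[-18,-303,93],[-2.1,-29.2,2.8]]
    - [0,[-18,-303,93],[-2.1,-29.2,2.8]]
    - [0,[-18,-303,93],[-2.1,-29.2,2.8]]

```text
time_s: 6.05
eef_pos: [504.5, 18.2, 228.4]
ee_rot: [0.006, 0.967, -0.022, 0.252]
force: [-0.5, 0.3, 1.1]
grip_width: 0.001
grip_force: 0.0
```

```bash
python3 rel.py fan; python3 - <<'E'
from h import *
im,d=capture('wrist'); cv2.imwrite('pics/w3.png',im)
i=camera_info('top');im,d=capture('top');W=cloud('top',d,i)
from geo import *
p,q=frame('lamp');L=q.inv().apply(W.reshape(-1,3)-p).reshape(W.shape)
for a in (-14,-8,8,14):
    m=(abs(L[...,0]-a)<3)&(abs(L[...,1])<7); print(a,m.sum(),np.nanmean(L[m][:,2]).round(1) if m.sum() else 0)
E
```

```text
6.05 [504.5  18.2 228.4] [-0.5  0.3  1.1] 0.0005245465790149819 dP [ 28.7  -2.3 -52. ] rot [-0.  -0.1 -0.1] z [-0.489  0.023  0.872]
-14 9 27.2
-8 9 27.6
8 9 29.9
14 9 31.0
```

View pics/w3.png

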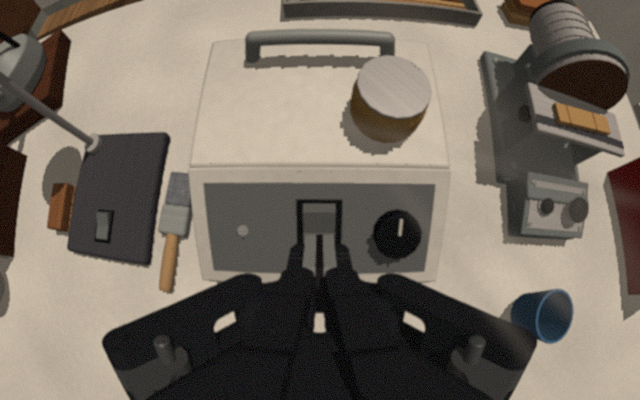

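The lamp rocker is confirmed on: its far half is now high. The fingertips are centred on the fan rocker (about (320,225)), so I'll press along the panel normal.

Request:
apply_moves:
  targets:
    - [0,[11,-1,-20],[0,0,0]]
    - [0,[20,-1.5,-36],[0,0,0]]
    - [0,[24,-1.8,-43.5],[0,0,0]]
    - [0,[26,-2,-47],[0,0,0]]
    - [0,[27.5,-2,-50],[0,0,0]]
    - [0,[28.7,-2,-52],[0,0,0]]
    - [0,[29,-2,-53],[0,0,0]]
    - [0,[29,-2,-53],[0,0,0]]
    - [0,[29,-2,-53],[0,0,0]]

```text
time_s: 7.05
eef_pos: [533.3, 15.9, 177.2]
ee_rot: [0.006, 0.967, -0.022, 0.254]
force: [-11.4, 2.2, 15.6]
grip_width: -0.004
grip_force: 9.7
```

Request:
apply_moves:
  targets:
    - [0,[0,0,0],[0,0,0]]
    - [0,[-10,0,18],[0,0,0]]
    - [0,[-29,1,53],[0,0,0]]
    - [0,[-40,-20,85],[0,0,0]]
    - [0,[-45,-60,110],[0,3,0]]
    - [0,[-45,-105,110],[0,6,-2]]
    - [0,[-40,-150,100],[0,9,-4]]
    - [0,[-30,-195,80],[0,11,-5]]
    - [0,[-20,-240,60],[0,12,-6]]
    - [0,[-10,-280,30],[0,12,-6]]
    - [0,[-5,-306,0],[0,12,-6]]
    - [0,[-5,-306,0],[0,12,-6]]
    - [0,[-5,-306,0],[0,12,-6]]

```text
time_s: 8.35
eef_pos: [528.0, -290.5, 175.2]
ee_rot: [0.021, 0.986, -0.073, 0.149]
force: [-0.6, 0.5, 0.5]
grip_width: 0.001
grip_force: 0.0
```

```bash
python3 rel.py start; python3 - <<'E'
from h import *
i=camera_info('top');im,d=capture('top');W=cloud('top',d,i)
from geo import *
p,q=frame('ext');S=R.from_rotvec([0,-.512,0])
for w in (np.load('top.npy'),W):
  L=S.inv().apply(q.inv().apply(w.reshape(-1,3)-p)-[-10,0,167])
  for a in (-14,-8,8,14):
    m=(abs(L[:,0]-a)<4)&(abs(L[:,1])<7); print(a,m.sum(),np.nanmean(L[m][:,2]).round(1) if m.sum() else 0)
E
```

```text
8.35 [ 528.  -290.5  175.2] [-0.6  0.5  0.5] 0.0013631048658640044 dP [  21.2   -2.5 -117.6] rot [ 1.2 -0.1  0.1] z [-0.292  0.044  0.955]
-14 12 4.1
-8 12 4.8
8 12 7.8
14 13 9.6
-14 61 445.1
-8 68 432.1
8 65 457.1
14 72 426.5
```

Request:
apply_moves:
  targets:
    - [0,[4,0,-35],[0.6,0,0]]
    - [0,[9.5,-0.7,-70],[1.2,0,0]]
    - [0,[9.5,-0.7,-79],[1.2,0,0]]
    - [0,[9.5,-0.7,-79],[1.2,0,0]]
    - [0,[9.5,-0.7,-79],[1.2,0,0]]

```text
time_s: 8.9
eef_pos: [538.5, -291.3, 98.7]
ee_rot: [0.012, 0.986, -0.074, 0.15]
force: [0.1, -1.2, 0.1]
grip_width: 0.002
grip_force: 0.0
```

```bash
python3 rel.py start; python3 - <<'E'
from h import *
from geo import *
im,d=capture('wrist'); a=im
i=camera_info('side');b,d=capture('side');W=cloud('side',d,i)
cv2.imwrite('pics/w4.png',np.vstack([cv2.resize(a[100:300],(640,200)),cv2.resize(b[150:250,240:400],(640,400),interpolation=cv2.INTER_CUBIC)]))
p,q=frame('ext');S=R.from_rotvec([0,-.512,0])
for w in (np.load('side.npy'),W):
  L=S.inv().apply(q.inv().apply(w.reshape(-1,3)-p)-[-10,0,167])
  for x in (-14,-8,8,14):
    m=(abs(L[:,0]-x)<4)&(abs(L[:,1])<7)&(abs(L[:,2])<20); print(x,m.sum(),np.nanmean(L[m][:,2]).round(1) if m.sum() else 0)
E
```

```text
8.9 [ 538.5 -291.3   98.7] [ 0.1 -1.2  0.1] 0.001653122459443041 dP [ 10.8  -1.7 -41.1] rot [0.1 0.1 0. ] z [-0.292  0.044  0.955]
-14 9 4.1
-8 7 4.4
8 8 11.3
14 4 8.6
-14 6 9.6
-8 6 6.0
8 9 4.6
14 8 4.8
```

View pics/w4.png

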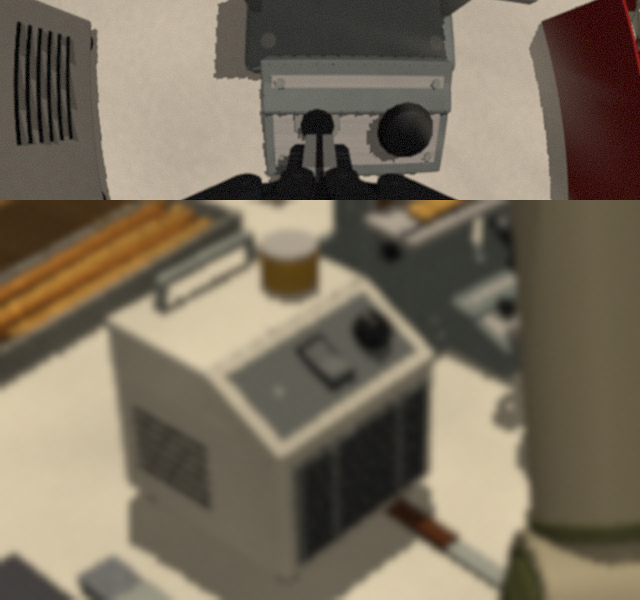

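The fan rocker is on: its upper half is flush and its lower half is raised. The fingertips are aligned with the start button at (317,121), clear of the stop button at (405,130). I'll press it briefly.

Request:
apply_moves:
  targets:
    - [0,[5,-0.8,-20],[0,0,0]]
    - [0,[9,-1.4,-34],[0,0,0]]
    - [0,[10.8,-1.6,-41],[0,0,0]]
    - [0,[11.5,-1.8,-44],[0,0,0]]
    - [0,[12.2,-1.9,-46],[0,0,0]]
    - [0,[12.3,-1.9,-46.5],[0,0,0]]
    - [0,[12.3,-1.9,-46.5],[0,0,0]]
    - [0,[12.3,-1.9,-46.5],[0,0,0]]

```text
time_s: 9.8
eef_pos: [549.5, -292.8, 52.9]
ee_rot: [0.011, 0.986, -0.073, 0.149]
force: [-23.1, 8.8, 31.6]
grip_width: 0.001
grip_force: 18.7
```

Request:
apply_moves:
  targets:
    - [0,[-3,0.4,10],[0,0,0]]
    - [0,[-12,1.8,45],[0,0,0]]
    - [0,[-30,2,90],[0,0,0]]
    - [0,[-45,2,130],[0,0,0]]
    - [0,[-50,2,150],[0,0,0]]
    - [0,[-50,2,150],[0,0,0]]
    - [0,[-50,2,150],[0,0,0]]

```text
time_s: 10.5
eef_pos: [500.0, -290.9, 199.7]
ee_rot: [0.011, 0.986, -0.074, 0.149]
force: [-0.3, -0.5, 0.8]
grip_width: 0.003
grip_force: 0.0
```

```bash
python3 - <<'E'
from h import *
from geo import *
im,_=capture('wrist'); cv2.imwrite('pics/w5.png',im)
for n,c,t,y in [('top',0,0,0),('side',0,0,0)]:
  i=camera_info(n);b,d=capture(n);W=cloud(n,d,i).reshape(-1,3)
  for f,cc,tt,yy,sg in [('lamp',[0,0,22],0,0,'lamp'),('ext',[-10,0,167],.512,0,'fan'),('san',[0,28,48],.3,0,'start')]:
    p,q=frame(f);L=R.from_rotvec([0,-tt,0]).inv().apply(q.inv().apply(W-p)-cc)
    print(n,sg,[(x,int(m.sum()),np.nanmean(L[m][:,2]).round(1)) for x in (-12,-6,0,6,12) for m in [(abs(L[:,0]-x)<4)&(abs(L[:,1])<7)&(abs(L[:,2])<20)] if m.sum()])
E
```

```text
top lamp [(-12, 13, np.float64(3.9)), (-6, 14, np.float64(5.9)), (0, 13, np.float64(5.8)), (6, 13, np.float64(6.4)), (12, 13, np.float64(9.2))]
top fan [(-12, 14, np.float64(10.2)), (-6, 15, np.float64(7.3)), (0, 15, np.float64(5.7)), (6, 17, np.float64(5.2)), (12, 14, np.float64(4.5))]
top start [(-12, 10, np.float64(4.4)), (-6, 10, np.float64(11.1)), (0, 12, np.float64(11.4)), (6, 11, np.float64(12.3)), (12, 12, np.float64(6.5))]
side lamp [(-12, 10, np.float64(4.0)), (-6, 9, np.float64(3.2)), (0, 9, np.float64(4.0)), (6, 13, np.float64(5.2)), (12, 11, np.float64(7.7))]
side fan [(-12, 6, np.float64(8.0)), (-6, 7, np.float64(5.6)), (0, 7, np.float64(5.3)), (6, 8, np.float64(4.8)), (12, 9, np.float64(5.2))]
side start [(-12, 7, np.float64(6.1)), (-6, 3, np.float64(8.9)), (0, 6, np.float64(10.1)), (6, 4, np.float64(9.4)), (12, 2, np.float64(3.6))]
```

View pics/w5.png

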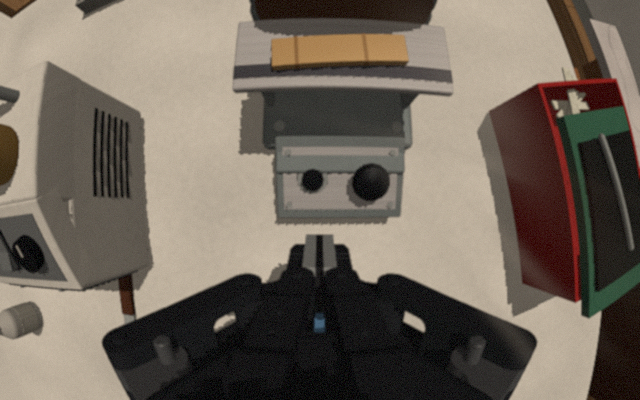

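Both rockers read on, and the start button (312,180) is back out with the stop button (371,182) untouched. I'm handing the job in.

```bash
python3 -c "
from rig import ctrl
print(ctrl.finish_job())"
```

```text
the job is handed in; nothing more can be done
None
```

I pressed the lamp rocker, the extractor rocker and the start button in that order and handed the job in; depth checks showed both rockers on and the start button back out, the stop button was never touched, and the hand-in returned no verdict.

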